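# Unpack a bud vase from its sliding-lid box onto the display stand

## Robot

A 6-joint arm with a two-finger parallel gripper is mounted at the origin on the work surface. World frame = base frame: x ahead of the robot, y to its left, z up, the work surface at z = 0. Lengths are in mm, angles in rad, forces in N, time in s.
With the tool pointing down it reaches from about 275 to 850 mm from the base axis. Payload 19 kg.
Tool frame: the origin (TCP) lies midway between the tips of the shut fingers; the grasp point (between the pads) lies 19 mm behind it (ctrl.hold_point_z is the distance from the TCP to the grasp point, in mm); x points along the fingers, z is the direction in which the jaws open and shut, and the axes are right-handed (so a half turn about x gives the same grasp; the last joint's range is limited). The gripper opens to 85 mm and grips with 20 to 120 N. Pads are 22 mm wide; open, the fingers measure 114 mm over their backs; the gripper's body (76 mm by 85 mm) begins 54 mm behind the grasp point. The pads swing forward as they close: fully open they stand 13 mm farther back than shut.
Start: joints at [1.167, 0.15, 1.437, -0, 1.554, -0.134], TCP at [153.265, 554.166, 231.267] pointing down, gripper open.
Joint ranges: [-2.8, 2.8], [-0.68, 2.1], [0.12, 2.68], [-1.39, 4.53], [0.16, 2.79], [-2.81, 2.81]. Speed limits (rad/s): [1.89, 1.89, 2.22, 3.01, 3.01, 3.01].

## Interface

Orientations are given as a 3x3 rotation matrix whose columns are the frame's x, y, z axes.
In Python, from bench import ctrl, snapshot, camera_model gives the robot as it stands.
- The arm moves only by the tool apply_moves, never from a script. Its argument "steps" is a list that holds one entry, the list of rows, each a list of 6 numbers: the shift along the tool's x, y, z as a fraction of full scale, then the turn, a rotation vector about the tool's x, y, z as a fraction of full scale. A call has 1 to 12 rows; each row is the pose to reach, as a shift and turn from the pose measured when the call began, along the tool's axes at that moment, turning the shorter way round; what a row does not reach only later rows make up. Full scale, the value 1, is 500 mm for a shift and 360 degrees for a turn. A row lasts 1/12 s, in which the tool goes at most 41.7 mm and 7.16 degrees, less where a joint would pass 70% of its speed; a pose out of reach is approached as far as the arm can. A call with a number of a shift or a turn outside -1 to 1 is refused whole. A call with a gripper value outside its range is refused whole. "fingers" is the closure, from 0 (fully open) to 1 (shut), set as the call begins (left out, the last holds). The fingers move at their own pace and stop on an object; "squeeze" is the grip in N (left out, the last holds). Time passes only in rows, so rows that repeat a pose let the fingers close. It gives the time, the measured TCP pose, the force and the opening at its end, in the units of the state.
- ctrl.get_state(): the state, without advancing time (a new reading comes with each control period).
- snapshot(name): name is "side" or "top"; returns (picture, depth): 480x640x3 uint8, red, green, blue; 480x640 float32, mm along the optical axis (not along the pixel's ray), 0 where there is no reading.
- camera_model(name): a dict with "fx", "fy", "cx", "cy" (pixels), "eye" and "rotation" of the camera in the world. Camera axes: x right, y up, looking along -z (the intrinsics and any distortion apply to the point x, -y, -z); pixel columns grow to the right and rows downward; lengths in mm; the calibration is good to about 2 mm. A picture is of the moment at which its call begins. camera_model takes no time and is no camera call.
- ctrl.job_done(): hands the job in, once; it reports no verdict.
The state is a dict: "t": time; "joint_pos": joint angles; "joint_velocities": joint speeds; "joint_efforts": joint torques, N m; "position": TCP position; "tool_rot": TCP orientation; "wrist_force": force on the tool from outside, world axes, zero at the start; "torque": the same for the moment, N m; "gripper_width": finger opening in mm.
Only numpy, scipy, OpenCV 4.12 (cv2) and the standard library are available. Lean on these libraries where they do the work, as an engineer would, in place of code of your own. Each camera call takes 0.05 s, during which the arm holds its last target.

## Task

Unpack the vase from the wooden box and put it on display: draw the sliding lid right out of its grooves, keeping it level and not forcing it or dragging the box about, and lay it flat on the counter. Then lift the vase out, over the rail of the display stand, and set it down (no dropping) upright in the gap between the two vases there, clear of both, leaving those and the other things on the counter as they are.

Things in the scene. Friction and masses are not known exactly. Their poses are not given: they have to be found in the camera images.
- box: Open-topped pale wooden box, loose on the counter, 200 (x) x 148 (y) x 118 mm high, 1.2 kg. Origin: centre of its underside; z up; the lid slides out towards its -x, over the low front end (top at 96 mm). Inside 176 x 120 mm, inner floor at 10 mm; back end and sides 118 mm high. A light level pull on the lid (1 to 3 N) does not move the box; a jammed or pressed lid drags it along.
- box_mouth (a point): On the box's front face, midway between its two side grooves, at the height of the groove floor (102 mm). Each 14 mm side board has a lid groove 10 mm high and 7 mm deep under a 6 mm lip (top at 118 mm), open at this front end and closed at the back, 188 mm behind.
- lid: Sliding plywood lid, loose in the grooves, 184 (x) x 132 (y) x 8 mm, about 0.12 kg, 2 mm play sideways and in height. Origin: centre of its underside, axes as the box's. Shut, its origin is at about (-5, 0, 102) mm in the box's frame. It has one through hand slot, 44 (x) x 64 (y) mm. It is free after 190 mm of travel; past about 95 mm its front is the heavier end and rocks down a little.
- lid_slot (a point): Centre of the hand slot in the lid, at half thickness, 50 mm towards -x from the lid's origin. The inside of the box below the slot is empty.
- lid_web (a point): Centre, at half thickness, of the lid's 20 mm wide front strip between hand slot and front edge; 82 mm towards -x from the lid's origin. With the lid shut, the box's front end is 6 mm below this strip and its face 3 mm ahead, so pinching would catch the box; drawn out, the strip can be pinched, one finger in the slot, one ahead.
- vase: White stoneware cylinder vase standing in the box, about 0.16 kg: 40 mm in diameter up to 72 mm, then a short 26 mm neck, 88 mm high in all. Origin: centre of its foot; z up.
- stand: Fixed low wooden display stand, 96 (x) x 330 (y) mm, top board at 50 mm, with a 6 mm steel rail all round it whose top is at 83 mm; inside the rail 82 x 316 mm. Origin: under its centre, on the counter; y along its length. The gap to fill is at about its middle.
- gourd_vase: White round-bellied vase on the stand near one end, 50 mm wide, 75 mm high. Origin: centre of its foot. Leave it alone.
- cone_vase: White conical vase on the stand near the other end, 48 mm wide at the foot, 92 mm high. Origin: centre of its foot. Leave it alone.
- ribbon_reel: Reel of grey ribbon lying flat on the counter, 68 mm across, 31 mm high. Origin: centre of its underside. Leave it alone.
- clay_pot: Empty terracotta pot on the counter, 70 mm across, 62 mm high. Origin: centre of its underside. Leave it alone.
Not all that is in view belongs to the job. There is more than one size of the box; the one meant has the size given above.

How it is judged:
By the outcome, as a careful person would: the job done as asked, in the order asked, and still so for the second after the job is handed in, with the robot touching nothing.
It also fails if it takes over 69 s, if anything falls off the work surface, if the arm or the gripper's body presses on something with over 40 N, if the wrist force passes 120 N, or if a joint passes its speed limit or range.

## Working session

There is one attempt and no reset: what is moved stays moved. The work goes in short steps, Python scripts to look and compute and a tool call to move; the robot and the scene stay as the last step left them, time stands still between calls to the robot, and variables do not carry over. Pictures are saved under pics/ and viewed, and the job is handed in when it is done.

Besides the shell and the picture viewer there is one more tool, called by a JSON object that holds its "fn" and its "kwargs". apply_moves: Moves the arm, as the interface text tells. Its arguments: {"type":"object","properties":{"steps":{"type":"array","items":{"type":"array","items":{"type":"array","items":{"type":"number"}}}},"fingers":{"type":"number"},"squeeze":{"type":"number"}},"required":["steps"]}

```bash
ls; mkdir -p pics
python3 - <<'E'
from bench import ctrl, snapshot, camera_model
import cv2,numpy as np
for n in ("side","top"):
    p,d=snapshot(n); cv2.imwrite(f"pics/{n}0.png",p[:,:,::-1]); np.save(f"{n}_d.npy",d); np.save(f"{n}_p.npy",p)
    print(camera_model(n))
s=ctrl.get_state(); print(s); print(ctrl.hold_point_z)
E
```

```text
pics
{'fx': 550.5606071905074, 'fy': 550.5606071905074, 'cx': 316.93539539581946, 'cy': 236.3890491734993, 'eye': array([ 447.59972656, -790.53146525,  971.40686343]), 'rotation': array([[ 0.99497288,  0.07166585, -0.06994976],
       [-0.09980314,  0.76723732, -0.6335505 ],
       [ 0.00826413,  0.63734677,  0.7705328 ]])}
{'fx': 509.4249122681101, 'fy': 509.4249122681101, 'cx': 318.9884316620331, 'cy': 239.66686991923672, 'eye': array([ 467.20739982,  -59.83508349, 1207.85588074]), 'rotation': array([[-0.02159212,  0.99830555, -0.05403517],
       [-0.99976026, -0.02136396,  0.00479658],
       [ 0.00363405,  0.05412579,  0.99852751]])}
{'t': 0.1, 'joint_pos': array([ 1.16699801e+00,  1.50922551e-01,  1.43793035e+00, -4.76015313e-05,
        1.55379459e+00, -1.34006517e-01]), 'joint_velocities': array([-0.00015859,  0.00134276, -0.00266047,  0.00070821, -0.00123517,
       -0.00017549]), 'joint_efforts': array([ 3.54589734e-03, -7.14376831e+01, -5.71786702e+01, -3.98129268e-04,
        7.34197529e-03,  2.67101984e-05]), 'position': array([153.20854469, 553.99254913, 230.76171809]), 'tool_rot': array([[-3.70692288e-04, -9.63826614e-01,  2.66529774e-01],
       [-9.88700040e-04,  2.66530016e-01,  9.63826112e-01],
       [-9.99999443e-01,  9.37649078e-05, -1.05173603e-03]]), 'wrist_force': array([-0.26585449,  0.11914349,  0.34986954]), 'torque': array([-0.01669523, -0.04484458, -0.0291162 ]), 'gripper_width': 85.14784795236376}
18.700000000000003
```

View pics/top0.png

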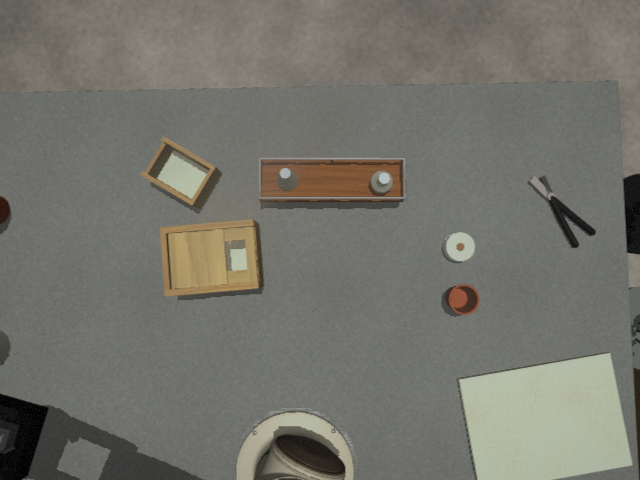

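View pics/side0.png

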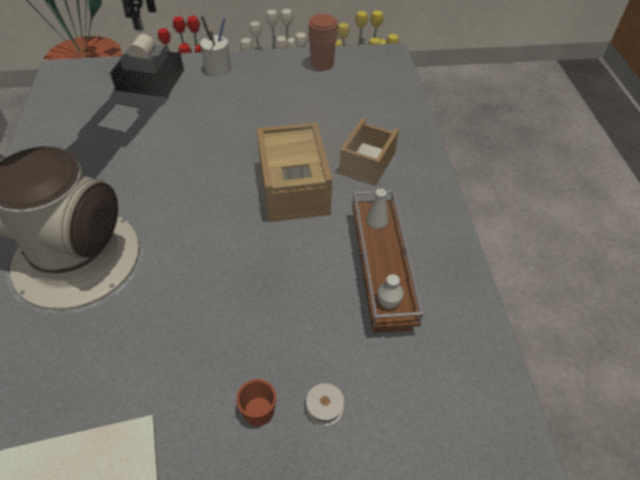

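Candidates for the box: the large lidded box at top (211,258) / side (295,170), and a small open one at top (180,174) / side (368,150). By size, and because it has the lid and slot, the large one is it. I'll measure it and take a close crop.

```bash
cat > h.py <<'E'
import numpy as np, cv2
from bench import ctrl, snapshot, camera_model
def cloud(n,d):
    c=camera_model(n); v,u=np.mgrid[0:480,0:640]
    P=np.stack([(u-c['cx'])/c['fx']*d,-(v-c['cy'])/c['fy']*d,-d],-1)
    W=P@c['rotation'].T+c['eye']; W[d==0]=np.nan; return W
def proj(n,p):
    c=camera_model(n); q=(np.atleast_2d(p)-c['eye'])@c['rotation']
    return np.stack([c['cx']+c['fx']*q[:,0]/-q[:,2], c['cy']+c['fy']*q[:,1]/q[:,2]],-1)
def rect(W,m):
    pts=W[m][:,:2].astype(np.float32); return cv2.minAreaRect(pts)
E
python3 - <<'E'
from h import *
for n in("top","side"):
    d=np.load(n+"_d.npy"); W=cloud(n,d); np.save(n+"_W.npy",W)
    print(n, "table z", np.nanmedian(W[350:370,250:330,2]) if n=="top" else np.nanmedian(W[300:340,150:250,2]))
W=np.load("top_W.npy"); z=W[...,2]
def comp(name,seed_box,zlo,zhi):
    m=np.zeros(z.shape,bool); a,b,c,e=seed_box; m[b:e,a:c]=True
    m&=(z>zlo)&(z<zhi)
    r=rect(W,m); P=W[m]; print(name,m.sum(),"c",np.round(r[0],1),"sz",np.round(r[1],1),"ang",round(r[2],2),"mean",np.round(P.mean(0),1))
comp("box rim",(150,212,270,305),112,125)
comp("box all",(150,212,270,305),80,125)
comp("lid",(170,225,255,292),100,114)
comp("lowfront",(240,212,270,305),85,100)
comp("stand rail",(250,150,415,210),70,90)
comp("board",(250,150,415,210),40,60)
comp("cone",(270,160,305,196),88,110)
comp("cone mid",(270,160,305,196),60,110)
comp("gourd",(368,165,398,196),71,90); comp("gourdmid",(368,165,398,196),60,90)
comp("reel",(440,228,480,265),20,45)
comp("pot",(440,280,485,320),50,80)
p=np.load("top_p.npy"); cv2.imwrite("pics/cropbox.png",cv2.resize(p[210:305,150:275,::-1],None,fx=6,fy=6,interpolation=cv2.INTER_CUBIC))
p=np.load("side_p.npy"); cv2.imwrite("pics/cropside.png",cv2.resize(p[110:230,245:420,::-1],None,fx=4,fy=4,interpolation=cv2.INTER_CUBIC))
E
```

```text
top table z 1.1832001203438267
side table z -0.596737096472225
box rim 3232 c [494.1 172.9] sz [148.2 200.9] ang 3.82 mean [493.8 183.6 116.4]
box all 6025 c [494.1 172.5] sz [148.2 201.7] ang 3.82 mean [493.7 176.9 113.1]
lid 3709 c [492.1 166.9] sz [125.9 190. ] ang 4.11 mean [493.5 173.  111. ]
lowfront 104 c [499.6  73.6] sz [145.5   3.1] ang 3.82 mean [501.9  73.4  94.3]
stand rail 1147 c [665.8 -95.2] sz [326.3  94.8] ang 88.82 mean [669.1 -95.1  83.6]
board 4852 c [665.1 -94.6] sz [328.  96.] ang 88.75 mean [666.9 -94.1  51.4]
cone 87 c [663.9   3.8] sz [27.5 35.7] ang 25.99 mean [659.3   2.3  98.5]
cone mid 209 c [664.3   4.9] sz [40.2 47.4] ang 10.32 mean [658.1   2.3  84.8]
gourd 99 c [ 655.3 -204.5] sz [47.  49.4] ang 86.04 mean [ 649.3 -198.9   85. ]
gourdmid 100 c [ 655.3 -204.5] sz [47.  49.4] ang 86.04 mean [ 649.1 -198.8   84.8]
reel 669 c [ 509.1 -389.8] sz [66.1 66.4] ang 68.71 mean [ 508.9 -389.9   32. ]
pot 277 c [ 389.9 -385. ] sz [68.1 67.8] ang 36.83 mean [ 388.9 -388.4   60.7]
```

View pics/cropbox.png

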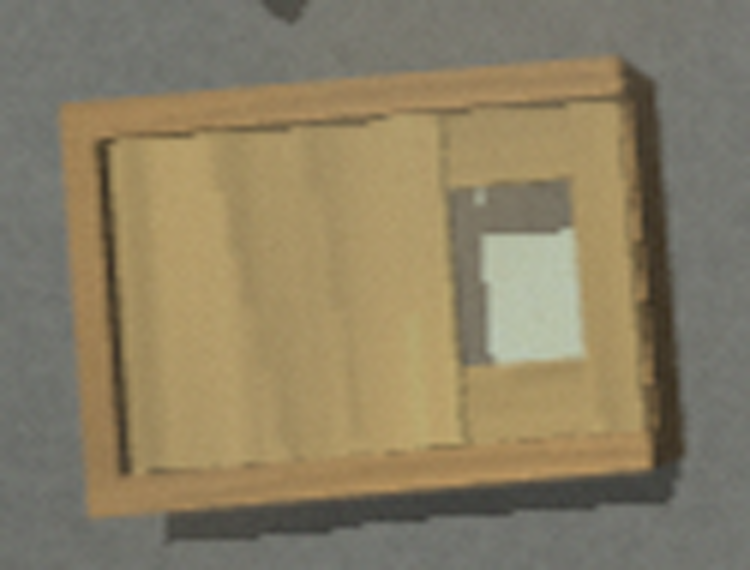

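View pics/cropside.png

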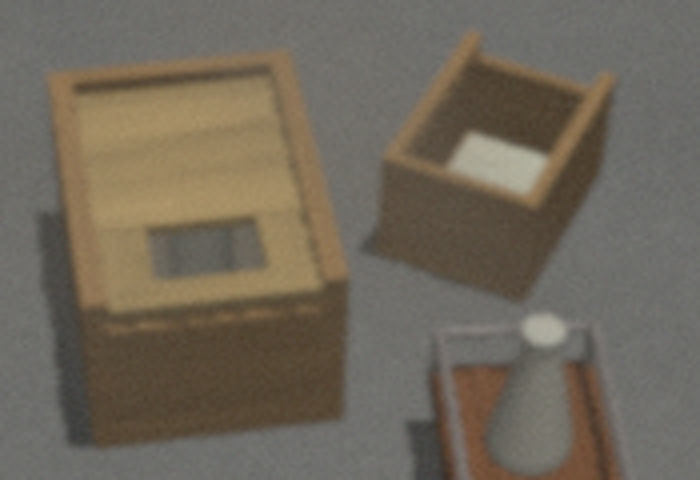

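The crop confirms it: large box, lid shut, slot at the front end, which points roughly towards world -y. It is visible through the slot that nothing stands under it. Next I refine the slot position.

```bash
cat >> h.py <<'E'
TH=np.radians(3.82)
F=np.array([np.sin(TH),-np.cos(TH),0]) # lid draw-out dir
def mv(target,yawdeg=None,st=None):
    """fractions to get TCP to target with tool down, jaw axis at yawdeg"""
    from scipy.spatial.transform import Rotation as R
    st=st or ctrl.get_state(); T=st['tool_rot']; p=st['position']
    a=T.T@(np.array(target,float)-p)
    if yawdeg is None: yawdeg=np.degrees(np.arctan2(T[1,2],T[0,2]))
    y=np.radians(yawdeg); x=np.array([0,0,-1.]); zz=np.array([np.cos(y),np.sin(y),0]); D=np.stack([x,np.cross(zz,x),zz],1)
    rv=R.from_matrix(T.T@D).as_rotvec()
    return np.round(np.r_[a/500,rv/(2*np.pi)],4), np.linalg.norm(a), np.degrees(np.linalg.norm(rv))
E
python3 - <<'E'
from h import *
W=np.load("top_W.npy"); z=W[...,2]; 
# slot: intersect pixel rays with lid top plane z=110
c=camera_model("top"); v,u=np.mgrid[0:480,0:640]
r=np.stack([(u-c['cx'])/c['fx'],-(v-c['cy'])/c['fy'],-np.ones(u.shape)],-1)@c['rotation'].T
def plane(h): return c['eye']+r*((h-c['eye'][2])/r[...,2])[...,None]
m=np.zeros(z.shape,bool); m[233:276,222:252]=True; m&=z<80
P=plane(110); q=P[m][:,:2].astype(np.float32); rr=cv2.minAreaRect(q); print(m.sum(),rr)
# box rim via image plane 118 corners
b=np.zeros(z.shape,np.uint8); b[212:305,150:272]=(z[212:305,150:272]>108); print(cv2.minAreaRect(plane(118)[b>0][:,:2].astype(np.float32)))
Ws=np.load("side_W.npy"); zs=Ws[...,2]
m=np.zeros(z.shape,bool); m[120:225,250:335]=True; m&=(zs>112)&(zs<124); print(m.sum(),cv2.minAreaRect(Ws[m][:,:2].astype(np.float32)),Ws[m][:,2].mean())
print(mv([498,118,200],93.8))
E
```

```text
601 ((497.4810791015625, 116.29501342773438), (63.38456344604492, 43.60551834106445), 3.6058011054992676)
((494.047607421875, 171.9638671875), (148.16812133789062, 201.37612915039062), 3.776090145111084)
1137 ((493.3252258300781, 168.40045166015625), (148.6753692626953, 207.54356384277344), 3.788079261779785) 116.43220433024041
(array([ 6.210e-02, -8.971e-01, -6.566e-01, -5.350e-02, -2.000e-04,
       -0.000e+00]), np.float64(556.7018356842758), np.float64(19.257977794028815))
```

{"fn": "apply_moves", "kwargs": {"steps": [[[0.062,-0.897,-0.657,-0.0535,0,0],[0.062,-0.897,-0.657,-0.0535,0,0],[0.062,-0.897,-0.657,-0.0535,0,0],[0.062,-0.897,-0.657,-0.0535,0,0],[0.062,-0.897,-0.657,-0.0535,0,0],[0.062,-0.897,-0.657,-0.0535,0,0],[0.062,-0.897,-0.657,-0.0535,0,0],[0.062,-0.897,-0.657,-0.0535,0,0],[0.062,-0.897,-0.657,-0.0535,0,0],[0.062,-0.897,-0.657,-0.0535,0,0],[0.062,-0.897,-0.657,-0.0535,0,0],[0.062,-0.897,-0.657,-0.0535,0,0]]], "fingers": 1, "squeeze": 40}}

```text
t: 1.1
position: [457.3, 168.2, 203.7]
tool_rot: [[-0.0, -0.998, -0.066], [-0.001, -0.066, 0.998], [-1.0, 0.0, -0.001]]
wrist_force: [0.6, 0.9, -0.4]
gripper_width: -0.1
```

Run:
```python
from h import *
print(mv([497.5,117,125],93.8))
```

```text
(array([ 1.574e-01, -7.350e-02, -1.074e-01, -0.000e+00, -1.000e-04,
       -1.000e-04]), np.float64(102.12199028833113), np.float64(0.05678076217943479))
```

{"fn": "apply_moves", "kwargs": {"steps": [[[0.05,-0.037,-0.06,0,0,0],[0.1,-0.0735,-0.107,0,0,0],[0.14,-0.0735,-0.107,0,0,0],[0.157,-0.0735,-0.107,0,0,0],[0.157,-0.0735,-0.107,0,0,0]]]}}

```text
t: 1.52
position: [496.3, 117.1, 123.2]
tool_rot: [[-0.004, -0.998, -0.066], [-0.001, -0.066, 0.998], [-1.0, 0.004, -0.001]]
wrist_force: [0.8, 0.5, 0.9]
gripper_width: -0.0
```

Run:
```python
from h import *
p,d=snapshot("side"); cv2.imwrite("pics/s1.png",cv2.resize(p[80:230,215:365,::-1],None,fx=4,fy=4,interpolation=cv2.INTER_CUBIC))
print(ctrl.get_state()['position'],mv([497.5,117,100.5],93.8))
```

```text
[496.89753427 117.63356133 125.02523277] (array([ 0.049 , -0.0012, -0.0013,  0.    , -0.0001, -0.0003]), np.float64(24.540811052893144), np.float64(0.11350667457308847))
```

View pics/s1.png

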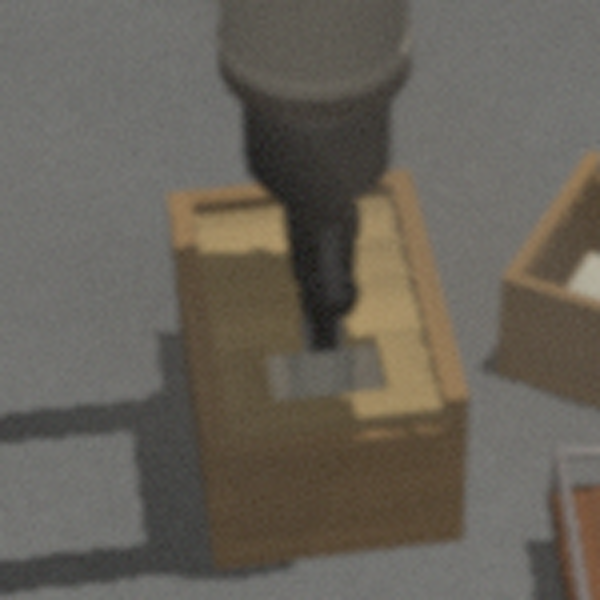

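The tip is at crop (322,350), above the slot (270-385, 340-400) and centred once its 15 mm height is allowed for. Lowering it in.

{"fn": "apply_moves", "kwargs": {"steps": [[[0.02,-0.001,-0.001,0,0,0],[0.035,-0.001,-0.001,0,0,0],[0.049,-0.001,-0.001,0,0,0],[0.049,-0.001,-0.001,0,0,0]]]}}

```text
t: 1.9
position: [496.6, 117.5, 99.3]
tool_rot: [[-0.003, -0.998, -0.067], [-0.001, -0.067, 0.998], [-1.0, 0.003, -0.001]]
wrist_force: [-0.4, 0.7, 0.1]
gripper_width: 0.1
```

{"fn": "apply_moves", "kwargs": {"steps": [[[0,0,-0.008,0,0,0],[0,0,-0.016,0,0,0],[0,0,-0.024,0,0,0],[0,0,-0.032,0,0,0]]]}}

```text
t: 2.23
position: [497.9, 101.1, 99.7]
tool_rot: [[-0.003, -0.998, -0.067], [-0.001, -0.067, 0.998], [-1.0, 0.003, -0.001]]
wrist_force: [-0.5, 0.8, -0.8]
gripper_width: -0.1
```

{"fn": "apply_moves", "kwargs": {"steps": [[[-0.001,0,-0.018,0,0,0],[-0.002,0,-0.036,0,0,0],[-0.002,0,-0.054,0,0,0],[-0.002,0,-0.072,0,0,0],[-0.002,0,-0.09,0,0,0],[-0.002,0,-0.108,0,0,0],[-0.002,0,-0.124,0,0,0],[-0.002,0,-0.134,0,0,0],[-0.002,0,-0.134,0,0,0]]]}}

```text
t: 2.98
position: [502.5, 33.2, 100.7]
tool_rot: [[-0.003, -0.998, -0.066], [-0.001, -0.066, 0.998], [-1.0, 0.003, -0.001]]
wrist_force: [0.2, -0.2, 0.1]
gripper_width: 0.1
```

Run:
```python
from h import *
st=ctrl.get_state(); print(st['position'],st['wrist_force'])
p,d=snapshot("top"); cv2.imwrite("pics/t2.png",p[:,:,::-1]); np.save("t2d.npy",d)
p,d=snapshot("side"); cv2.imwrite("pics/s2.png",cv2.resize(p[80:260,215:415,::-1],None,fx=3,fy=3,interpolation=cv2.INTER_CUBIC))
np.save("s2d.npy",d)
```

```text
[502.48554258  33.16770772 100.67017206] [ 0.16969677 -0.22903305  0.08422923]
```

View pics/t2.png

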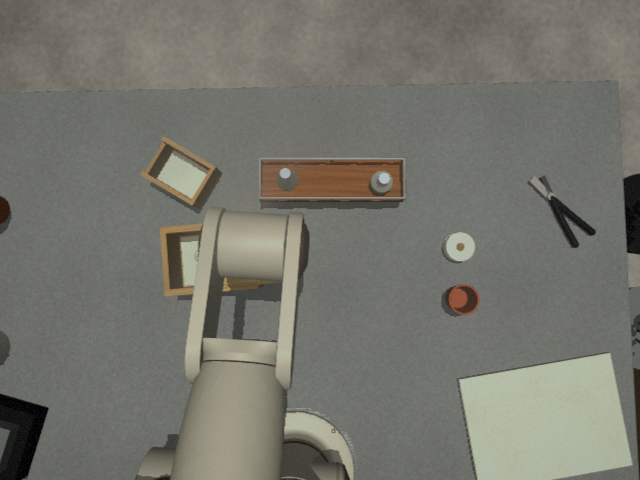

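View pics/s2.png

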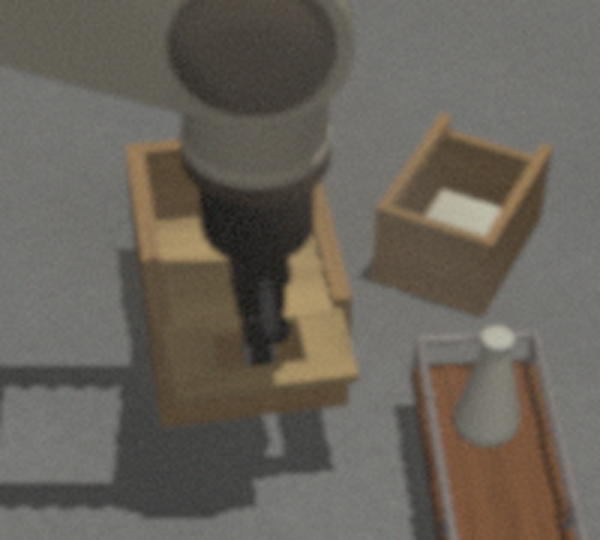

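The lid is partly out, its front edge at crop row ~410, with the fingers inside the slot against the web, and the box unmoved. I'll measure the lid's front edge.

Run:
```python
from h import *
W=cloud("side",np.load("s2d.npy")); z=W[...,2]
m=np.zeros(z.shape,bool); m[130:260,250:345]=1; m&=(z>100)&(z<116)&(W[...,1]<72)
P=W[m]; B=np.array([494.1,172,0]); bx=-(P-B)@F; by=(P-B)@np.array([-np.cos(TH),-np.sin(TH),0])
print(m.sum(),"front bx",np.percentile(bx,[0,1,3,10]),"by",np.percentile(by,[1,99]),"z",np.percentile(P[:,2],[5,50,95]))
m2=(by<-36)&(bx<-110); A=np.c_[bx[m2],by[m2],np.ones(m2.sum())]; print(np.linalg.lstsq(A,P[m2][:,2],rcond=None)[0])
# bx of TCP
print(-(ctrl.get_state()['position']-B)@F)
```

```text
1271 front bx [-177.2469683  -176.04407566 -175.04707717 -173.03536717] by [-63.87423775  70.49645868] z [103.37910423 108.92232137 112.29053766]
[ 2.34080220e-02 -1.76650746e-02  1.11341890e+02]
-138.13273981860348
```

{"fn": "apply_moves", "kwargs": {"steps": [[[0,0,0.004,0,0,0],[-0.03,0,0.004,0,0,0],[-0.06,0,0.004,0,0,0],[-0.06,0,0.004,0,0,0]]]}}

```text
t: 3.42
position: [503.3, 36.6, 133.1]
tool_rot: [[0.0, -0.998, -0.067], [-0.001, -0.067, 0.998], [-1.0, -0.0, -0.001]]
wrist_force: [-0.0, 0.2, 0.7]
gripper_width: -0.1
```

{"fn": "apply_moves", "kwargs": {"steps": [[[0,0,-0.027,0,0,0],[0,0,-0.056,0,0,0],[0,0,-0.056,0,0,0],[0,0,-0.056,0,0,0]]], "fingers": 0.53}}

```text
t: 3.75
position: [505.1, 8.8, 132.7]
tool_rot: [[-0.0, -0.998, -0.067], [-0.001, -0.067, 0.998], [-1.0, 0.0, -0.001]]
wrist_force: [-0.4, 0.9, -0.5]
gripper_width: 40.1
```

Run:
```python
from h import *
st=ctrl.get_state(); print(st['position'],st['wrist_force'],st['gripper_width'],-(st['position']-np.array([494.1,172,0]))@F)
p,d=snapshot("side"); cv2.imwrite("pics/s3.png",cv2.resize(p[80:260,215:415,::-1],None,fx=4,fy=4,interpolation=cv2.INTER_CUBIC)[:600])
p=np.array([494.1,172.3,100.5])+165*F; p[2]=100.5; print(mv(p,93.8))
```

```text
[505.07217822   8.80330201 132.66883147] [-0.37666339  0.876352   -0.45736848] 40.13920443027735 -163.56511016436545
(array([ 0.0645,  0.0001, -0.0029,  0.0001, -0.0001, -0.    ]), np.float64(32.28701520950672), np.float64(0.0648182179509918))
```

View pics/s3.png

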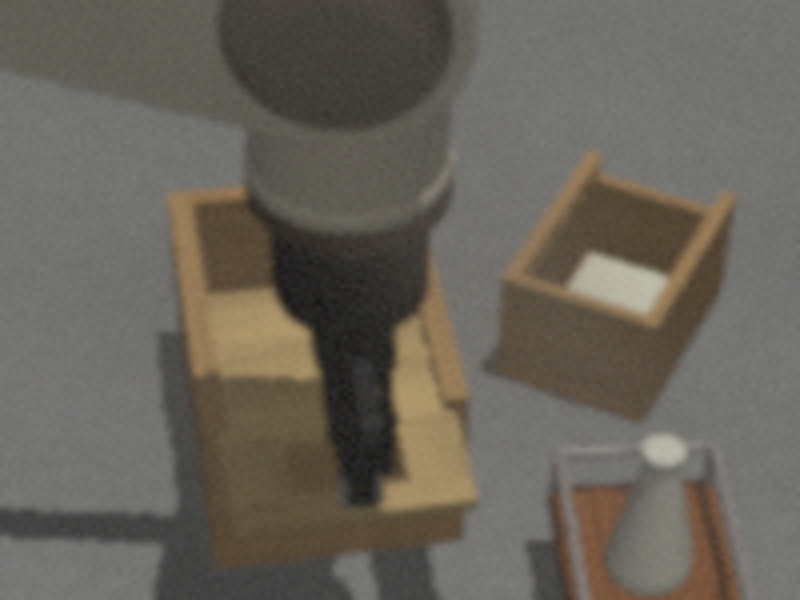

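The gripper is open 40 mm, straddling the web strip seen in the crop at about (370,500). Lowering and pinching.

{"fn": "apply_moves", "kwargs": {"steps": [[[0.02,0,-0.003,0,0,0],[0.04,0,-0.003,0,0,0],[0.055,0,-0.003,0,0,0],[0.065,0,-0.003,0,0,0],[0.065,0,-0.003,0,0,0]]]}}

```text
t: 4.22
position: [504.4, 7.9, 98.6]
tool_rot: [[-0.002, -0.998, -0.067], [-0.0, -0.067, 0.998], [-1.0, 0.002, -0.0]]
wrist_force: [-0.7, -0.3, 0.6]
gripper_width: 40.3
```

{"fn": "apply_moves", "kwargs": {"steps": [[[0,0,0,0,0,0],[0,0,0,0,0,0],[0,0,0,0,0,0],[0,0,0,0,0,0]]], "fingers": 1, "squeeze": 45}}

```text
t: 4.55
position: [504.5, 7.9, 98.8]
tool_rot: [[-0.002, -0.998, -0.067], [-0.001, -0.067, 0.998], [-1.0, 0.002, -0.0]]
wrist_force: [-0.3, 0.7, -1.0]
gripper_width: 18.5
```

Run:
```python
from h import *
st=ctrl.get_state(); print(st['position'],st['wrist_force'],st['torque'],st['gripper_width'],-(st['position']-np.array([494.1,172,0]))@F)
p,d=snapshot("side"); cv2.imwrite("pics/s4.png",cv2.resize(p[110:260,245:415,::-1],None,fx=4,fy=4,interpolation=cv2.INTER_CUBIC)[:600])
```

```text
[504.54678202   7.87270597  98.83583258] [-0.34985407  0.74113826 -0.9747134 ] [-0.05765194  0.02588704  0.01761198] 18.53919192127303 -164.45863562518184
```

View pics/s4.png

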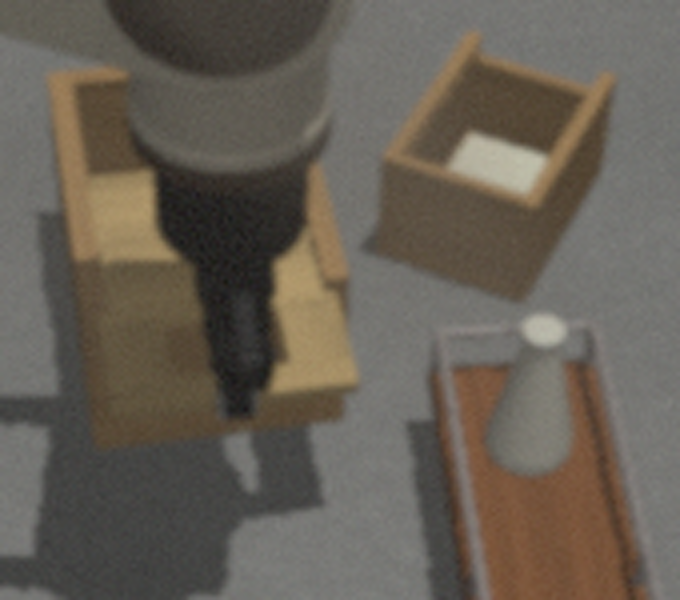

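{"fn": "apply_moves", "kwargs": {"steps": [[[-0.001,0,-0.01,0,0,0],[-0.001,0,-0.028,0,0,0],[-0.001,0,-0.046,0,0,0],[-0.001,0,-0.064,0,0,0],[-0.001,0,-0.08,0,0,0],[-0.001,0,-0.08,0,0,0]]]}}

```text
t: 5.1
position: [507.3, -33.8, 99.3]
tool_rot: [[-0.002, -0.998, -0.066], [-0.001, -0.066, 0.998], [-1.0, 0.002, -0.001]]
wrist_force: [0.1, 0.2, -0.7]
gripper_width: 18.4
```

Run:
```python
from h import *
st=ctrl.get_state(); print(st['position'],st['wrist_force'],st['torque'],st['gripper_width'],-(st['position']-np.array([494.1,172,0]))@F)
p,d=snapshot("side"); cv2.imwrite("pics/s5.png",cv2.resize(p[110:260,245:415,::-1],None,fx=4,fy=4,interpolation=cv2.INTER_CUBIC)[:600])
W=cloud("side",d); z=W[...,2]; P=W[(z>98)&(z<116)&(W[...,1]<68)&(W[...,1]>-70)&(W[...,0]>520)&(W[...,0]<575)]
A=np.c_[P[:,1],P[:,0],np.ones(len(P))]; print(len(P),np.linalg.lstsq(A,P[:,2],rcond=None)[0],P[:,1].min())
```

```text
[507.33823045 -33.82416437  99.28820899] [ 0.09343018  0.17543507 -0.66076589] [-0.08983711  0.01288215  0.00029189] 18.357272515204023 -206.24883934301238
649 [7.95124184e-03 1.49722754e-02 1.01105755e+02] -46.471875551229346
```

View pics/s5.png

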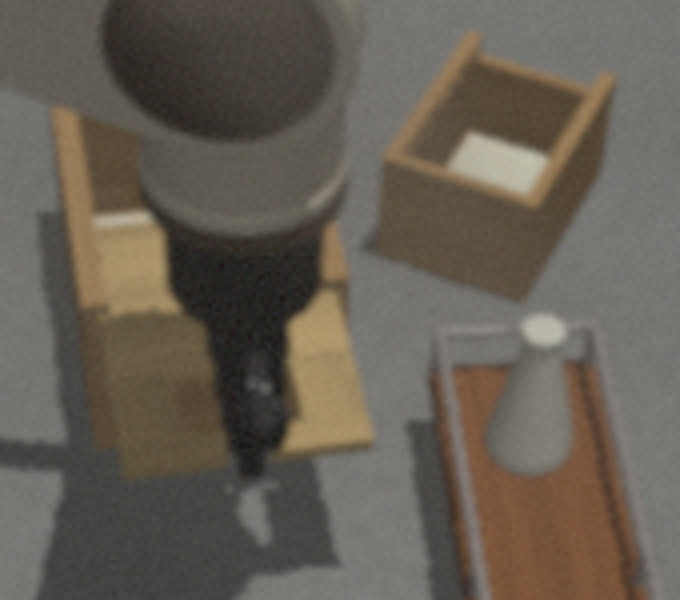

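The lid is following level, at under 1 N, and the box hasn't moved. Drawing it the rest of the way out.

{"fn": "apply_moves", "kwargs": {"steps": [[[0,0,-0.014,0,0,0],[0,0,-0.034,0,0,0],[0,0,-0.056,0,0,0],[0,0,-0.078,0,0,0],[0,0,-0.1,0,0,0],[0,0,-0.122,0,0,0],[0,0,-0.144,0,0,0],[0,0,-0.166,0,0,0],[0,0,-0.188,0,0,0],[0,0,-0.21,0,0,0],[0,0,-0.23,0,0,0],[0,0,-0.24,0,0,0]]]}}

```text
t: 6.15
position: [515.2, -154.3, 99.3]
tool_rot: [[-0.002, -0.998, -0.065], [-0.001, -0.065, 0.998], [-1.0, 0.002, -0.001]]
wrist_force: [-0.4, -0.0, -0.9]
gripper_width: 18.4
```

Run:
```python
from h import *
st=ctrl.get_state(); print(st['position'],st['wrist_force'],st['torque'],st['gripper_width'],-(st['position']-np.array([494.1,172,0]))@F)
p,d=snapshot("side"); cv2.imwrite("pics/s6.png",cv2.resize(p[110:310,215:445,::-1],None,fx=3,fy=3,interpolation=cv2.INTER_CUBIC)[:600])
W=cloud("side",d); z=W[...,2]; P=W[(z>90)&(z<120)&(W[...,1]<50)&(W[...,1]>-180)&(W[...,0]>530)&(W[...,0]<580)]
A=np.c_[P[:,1],P[:,0],np.ones(len(P))]; print(len(P),np.linalg.lstsq(A,P[:,2],rcond=None)[0],P.min(0),P.max(0))
m=np.zeros(z.shape,bool); m[120:225,250:335]=True; m&=(z>112)&(z<124)&(W[...,1]>60); print(m.sum(),cv2.minAreaRect(W[m][:,:2].astype(np.float32)))
print(mv([480,st['position'][1]-5,5],93.8))
```

```text
[ 515.20126445 -154.26022848   99.27624531] [-0.38339365 -0.01402191 -0.94778611] [-0.10405881 -0.03508796 -0.00373016] 18.39583324276715 -326.94118004970704
669 [8.06323166e-03 2.58410126e-02 9.60555045e+01] [ 531.70210042 -166.01497952   99.46446534] [579.77571088 -42.10575155 115.81857438]
15 ((431.7705383300781, 63.21469497680664), (7.887568473815918, 13.6660795211792), 65.70137023925781)
(array([ 1.887e-01,  7.050e-02, -4.900e-03, -2.000e-04, -1.000e-04,
       -3.000e-04]), np.float64(100.73464418903671), np.float64(0.1534595818333499))
```

View pics/s6.png

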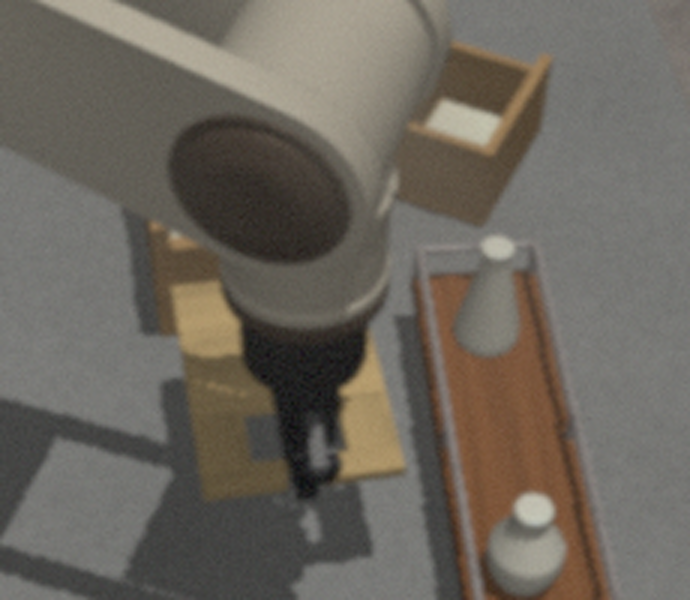

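The lid is clear of the grooves and level (the slope fit gives at most about 1.5°). Lowering it to the open counter, shifted slightly away from the stand.

{"fn": "apply_moves", "kwargs": {"steps": [[[0.01,0.02,-0.002,0,0,0],[0.03,0.04,-0.005,0,0,0],[0.055,0.06,-0.005,0,0,0],[0.085,0.07,-0.005,0,0,0],[0.115,0.07,-0.005,0,0,0],[0.14,0.07,-0.005,0,0,0],[0.16,0.07,-0.005,0,0,0],[0.175,0.07,-0.005,0,0,0],[0.185,0.07,-0.005,0,0,0],[0.188,0.07,-0.005,0,0,0],[0.188,0.07,-0.005,0,0,0]]]}}

```text
t: 7.12
position: [480.4, -159.3, 5.3]
tool_rot: [[-0.002, -0.998, -0.065], [-0.001, -0.065, 0.998], [-1.0, 0.002, -0.001]]
wrist_force: [0.8, 0.2, -0.7]
gripper_width: 18.7
```

Run:
```python
from h import *
st=ctrl.get_state(); print(st['position'],st['wrist_force'],st['torque'],st['gripper_width'])
```

```text
[ 480.36151656 -159.25758809    5.30955982] [ 0.80420613  0.1571618  -0.65339939] [-0.03958186 -0.01623058 -0.03495036] 18.689647166789005
```

Down slowly to a fingertip height of about 1.5 mm, then open gently.

{"fn": "apply_moves", "kwargs": {"steps": [[[0.003,0,0,0,0,0],[0.005,0,0,0,0,0],[0.007,0,0,0,0,0],[0.0075,0,0,0,0,0]]]}}

```text
t: 7.45
position: [480.4, -159.3, 1.6]
tool_rot: [[-0.002, -0.998, -0.065], [-0.001, -0.065, 0.998], [-1.0, 0.002, -0.001]]
wrist_force: [0.6, -0.1, -1.1]
gripper_width: 18.9
```

{"fn": "apply_moves", "kwargs": {"steps": [[[0.001,0,0,0,0,0],[0.002,0,0,0,0,0]]]}}

```text
t: 7.62
position: [480.5, -159.3, 0.7]
tool_rot: [[-0.002, -0.998, -0.065], [-0.001, -0.065, 0.998], [-1.0, 0.002, -0.001]]
wrist_force: [0.7, -0.3, 0.0]
gripper_width: 19.2
```

{"fn": "apply_moves", "kwargs": {"steps": [[[0,0,0,0,0,0],[0,0,0,0,0,0],[0,0,0,0,0,0]]], "fingers": 0.58}}

```text
t: 7.87
position: [480.5, -159.3, 0.8]
tool_rot: [[-0.002, -0.998, -0.065], [-0.001, -0.065, 0.998], [-1.0, 0.002, -0.001]]
wrist_force: [-0.6, -0.3, -0.8]
gripper_width: 36.1
```

{"fn": "apply_moves", "kwargs": {"steps": [[[-0.02,0,0,0,0,0],[-0.06,0,0,0,0,0],[-0.14,0,0,0,0,0],[-0.22,0,0,0,0,0],[-0.3,0,-0.08,0,0,0],[-0.38,0.1,-0.16,0,0,0],[-0.4,0.2,-0.24,0,0,0],[-0.4,0.2,-0.24,0,0,0]]]}}

```text
t: 8.53
position: [404.0, -270.2, 195.1]
tool_rot: [[-0.0, -0.998, -0.066], [-0.002, -0.066, 0.998], [-1.0, 0.001, -0.002]]
wrist_force: [1.0, -0.9, -0.4]
gripper_width: 35.7
```

Run:
```python
from h import *
st=ctrl.get_state(); print(st['t'],st['position'],st['wrist_force'],st['gripper_width'])
for n in("side","top"):
    p,d=snapshot(n); cv2.imwrite(f"pics/{n}7.png",p[:,:,::-1]); np.save(n+"7d.npy",d); np.save(n+"7p.npy",p)
```

```text
8.5333 [ 403.98219991 -270.18246383  195.11434307] [ 1.03079179 -0.8776129  -0.44168182] 35.742875903078136
```

View pics/side7.png

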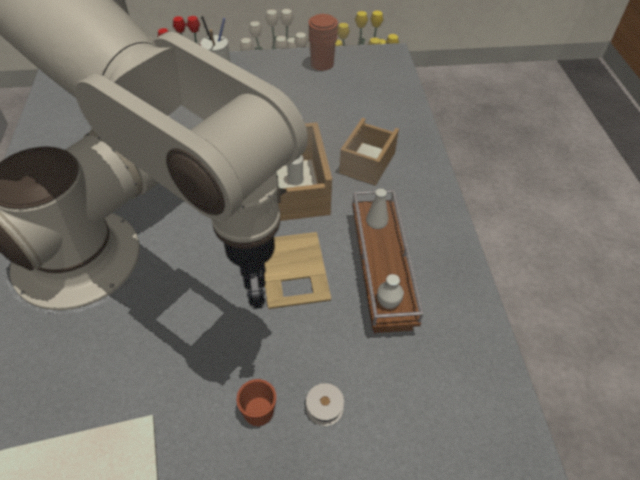

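View pics/top7.png

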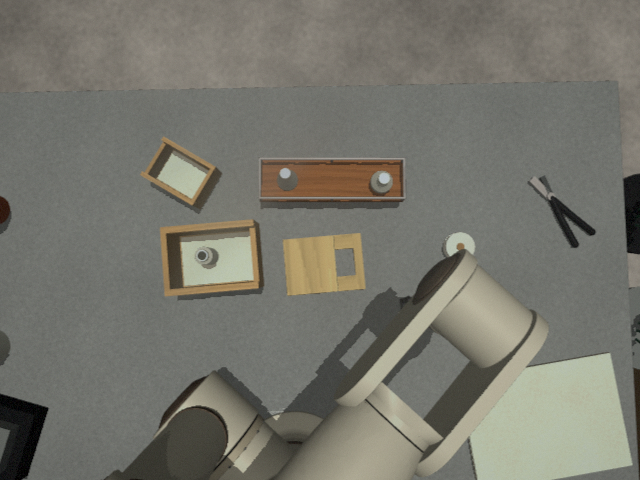

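The lid lies flat on the counter (top 284-366, 234-296). The vase stands upright in the box at top (206,257), and the box is unmoved. Now I measure the vase and the stand gap.

Run:
```python
from h import *
W=cloud("top",np.load("top7d.npy")); z=W[...,2]
def M(a,b,c,e,lo,hi):
    m=np.zeros(z.shape,bool); m[b:e,a:c]=1; m&=(z>lo)&(z<hi); return m
m=M(188,238,228,275,30,110); P=W[m]; print("vase",m.sum(),P.mean(0),cv2.minEnclosingCircle(P[:,:2].astype(np.float32)))
m=M(188,238,228,275,90,110); P=W[m]; print("neck top",m.sum(),P.mean(0),cv2.minEnclosingCircle(P[:,:2].astype(np.float32)))
m=M(188,238,228,275,70,90); P=W[m]; print("shoulder",m.sum(),P.mean(0),cv2.minEnclosingCircle(P[:,:2].astype(np.float32)))
print("box",rect(W,M(150,212,270,305,108,125)))
print("lid",rect(W,M(280,230,370,300,5,20)), W[M(284,234,335,298,4,25)].mean(0))
print("stand",rect(W,M(250,150,415,210,70,90)),rect(W,M(250,150,415,210,40,95)))
W2=cloud("side",np.load("side7d.npy")); z2=W2[...,2]
def M2(a,b,c,e,lo,hi):
    m=np.zeros(z.shape,bool); m[b:e,a:c]=1; m&=(z2>lo)&(z2<hi); return m
for nm,a in dict(vase=(286,152,304,186,75,110),cone=(365,185,392,232,55,160),conetop=(370,185,390,200,125,160),gourd=(374,270,405,310,55,140)).items():
    P=W2[M2(*a)]; print(nm,len(P),P.mean(0),cv2.minEnclosingCircle(P[:,:2].astype(np.float32)),P[:,2].max())
p=np.load("top7p.npy"); cv2.imwrite("pics/vcrop.png",cv2.resize(p[215:300,155:265,::-1],None,fx=6,fy=6,interpolation=cv2.INTER_CUBIC))
p=np.load("top7p.npy"); cv2.imwrite("pics/scrop.png",cv2.resize(p[150:210,250:415,::-1],None,fx=4,fy=4,interpolation=cv2.INTER_CUBIC))
```

```text
vase 335 [498.36850455 186.58903822  83.8040774 ] ((498.7462158203125, 191.37234497070312), 20.27672576904297)
neck top 133 [499.33892219 189.98674502  98.48372518] ((498.390625, 190.93836975097656), 15.769488334655762)
shoulder 141 [497.96891109 187.69987789  84.49274708] ((498.70379638671875, 191.38009643554688), 20.276670455932617)
box ((494.10693359375, 172.36553955078125), (148.18528747558594, 201.13734436035156), 3.739743709564209)
lid ((473.6597595214844, -77.37425231933594), (210.2354278564453, 162.5109405517578), 88.75141906738281) [473.98562158 -41.29372939   9.2125376 ]
stand ((665.9057006835938, -95.24671936035156), (326.1695251464844, 94.60961151123047), 88.9001235961914) ((665.2125244140625, -94.70217895507812), (327.4458312988281, 96.83930206298828), 88.61139678955078)
vase 73 [504.53089571 173.45325618  82.82775413] ((499.99652099609375, 178.37664794921875), 19.230283737182617) 92.40415012185122
cone 642 [665.27992054  -5.680087    95.28630043] ((680.6512451171875, 20.296878814697266), 50.819007873535156) 144.11772624092123
conetop 106 [665.94868015  -3.05526382 138.28089462] ((666.781494140625, -0.8192521929740906), 13.09012508392334) 144.11772624092123
gourd 652 [ 650.9697398  -221.49061711   96.24099736] ((657.713623046875, -196.76101684570312), 64.88420867919922) 128.46852913029488
```

View pics/vcrop.png

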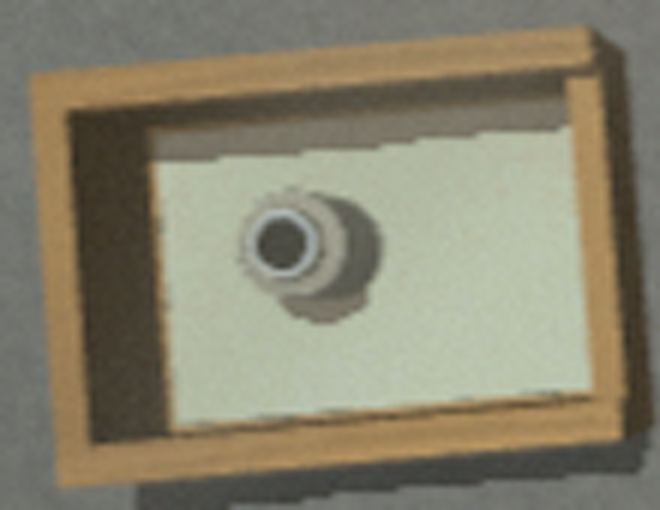

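View pics/scrop.png

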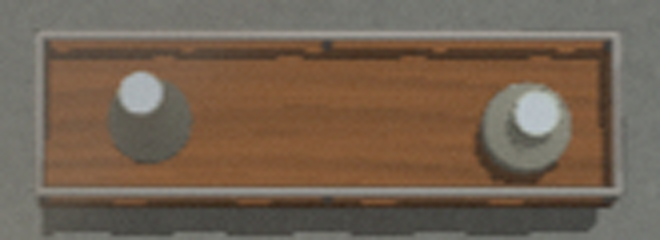

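Run:
```python
from h import *
c=camera_model("top")
def at(u,v,h):
    r=c['rotation']@np.array([(u-c['cx'])/c['fx'],-(v-c['cy'])/c['fy'],-1]); return np.round((c['eye']+r*(h-c['eye'][2])/r[2])[:2],1)
print("neck",at(155+282/6-.4,215+243/6-.4,98),"should",at(155+294/6-.4,215+246/6-.4,80))
print("cone top",at(250+140/4,150+93/4,142),"foot",at(250+150/4,150+122/4,54))
print("gourd top",at(250+537/4,150+113/4,125),"belly",at(250+526/4,150+127/4,78))
# check overlay
p=np.load("top7p.npy")[:,:,::-1].copy()
big=cv2.resize(p[215:300,155:265],None,fx=6,fy=6,interpolation=cv2.INTER_CUBIC)
t=np.linspace(0,2*np.pi,60)
for cx,cy in [(498.6,191.0)]:
  for r,h,col in((13,98,(0,0,255)),(20,82,(0,255,0)),(20,10,(255,0,0))):
    q=proj("top",np.c_[cx+r*np.cos(t),cy+r*np.sin(t),0*t+h]); q=((q-[155,215])*6+3).astype(int); cv2.polylines(big,[q],True,col,1)
s=np.load("side7p.npy")[:,:,::-1]; b2=cv2.resize(s[120:220,250:340],None,fx=5,fy=5,interpolation=cv2.INTER_CUBIC)
for r,h,col in((13,98,(0,0,255)),(20,82,(0,255,0)),(20,10,(255,0,0))):
    q=proj("side",np.c_[498.6+r*np.cos(t),191+r*np.sin(t),0*t+h]); q=((q-[250,120])*5+2.5).astype(int); cv2.polylines(b2,[q],True,col,1)
cv2.imwrite("pics/ov.png",big); cv2.imwrite("pics/ov2.png",b2)
```

```text
neck [499.1 191. ] should [498.4 190.7]
cone top [666.7   3.7] foot [666.4   3.5]
gourd top [ 654.6 -207.8] belly [ 655.  -207.8]
```

View pics/ov.png

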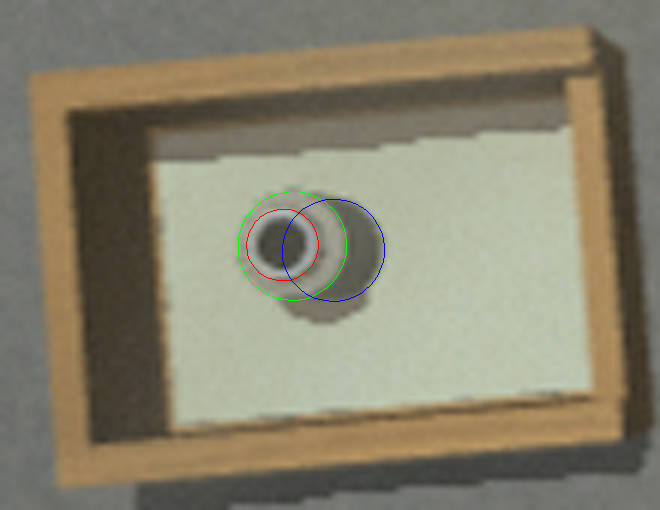

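View pics/ov2.png

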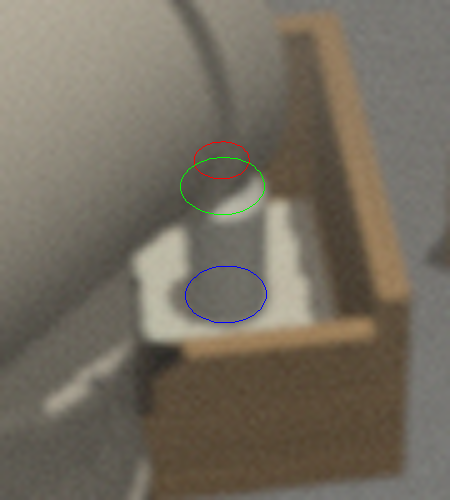

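The overlay matches in both views: vase axis at (498.6, 191.0), and target about (665.5, -98). Moving above the vase.

Run:
```python
from h import *
print(mv([498.6,191,190],93.8))
```

```text
(array([ 8.000e-03, -2.482e-01,  9.147e-01, -9.000e-04, -8.000e-04,
        0.000e+00]), np.float64(473.91235345659214), np.float64(0.42509939193324353))
```

{"fn": "apply_moves", "kwargs": {"steps": [[[0.008,-0.02,0.08,-0.0009,-0.0008,0],[0.008,-0.04,0.16,-0.0009,-0.0008,0],[0.008,-0.06,0.24,-0.0009,-0.0008,0],[0.008,-0.08,0.32,-0.0009,-0.0008,0],[0.008,-0.1,0.4,-0.0009,-0.0008,0],[0.008,-0.12,0.48,-0.0009,-0.0008,0],[0.008,-0.15,0.56,-0.0009,-0.0008,0],[0.008,-0.18,0.64,-0.0009,-0.0008,0],[0.008,-0.21,0.72,-0.0009,-0.0008,0],[0.008,-0.23,0.8,-0.0009,-0.0008,0],[0.008,-0.248,0.87,-0.0009,-0.0008,0],[0.008,-0.248,0.915,-0.0009,-0.0008,0]]], "fingers": 0.29}}

```text
t: 9.63
position: [498.7, 195.0, 190.3]
tool_rot: [[0.0, -0.998, -0.068], [0.001, -0.068, 0.998], [-1.0, -0.0, 0.001]]
wrist_force: [1.0, -0.6, -1.2]
gripper_width: 60.7
```

{"fn": "apply_moves", "kwargs": {"steps": [[[0,0,0,0,0,0],[0,0,0,0,0,0]]]}}

```text
t: 9.8
position: [498.2, 196.7, 190.5]
tool_rot: [[0.0, -0.997, -0.071], [0.001, -0.071, 0.997], [-1.0, -0.0, 0.001]]
wrist_force: [0.2, -1.1, 0.5]
gripper_width: 60.9
```

Run:
```python
from h import *
st=ctrl.get_state(); print(st['t'],st['position'],st['gripper_width'])
print(mv([498.6,191,125],93.8)); print(mv([498.6,191,53],93.8))
```

```text
9.8 [498.22086035 196.65630154 190.51987762] 60.870483820652375
(array([ 1.31e-01,  1.00e-04, -1.15e-02,  7.00e-04,  2.00e-04,  0.00e+00]), np.float64(65.7646702817946), np.float64(0.27666768504986267))
(array([ 2.75e-01,  1.00e-04, -1.17e-02,  7.00e-04,  2.00e-04,  0.00e+00]), np.float64(137.6366747438911), np.float64(0.27666768504986267))
```

{"fn": "apply_moves", "kwargs": {"steps": [[[0.02,0,-0.0115,0.0007,0.0002,0],[0.06,0,-0.0115,0.0007,0.0002,0],[0.1,0,-0.0115,0.0007,0.0002,0],[0.125,0,-0.0115,0.0007,0.0002,0],[0.131,0,-0.0115,0.0007,0.0002,0],[0.131,0,-0.0115,0.0007,0.0002,0]]]}}

```text
t: 10.3
position: [498.3, 189.6, 124.2]
tool_rot: [[-0.001, -0.998, -0.065], [-0.001, -0.065, 0.998], [-1.0, 0.001, -0.001]]
wrist_force: [0.4, 0.3, 0.6]
gripper_width: 60.5
```

Run:
```python
from h import *
st=ctrl.get_state(); print(st['t'],st['position'],st['gripper_width'])
print(mv([498.6,191,53],93.8))
p,d=snapshot("side"); cv2.imwrite("pics/s8.png",cv2.resize(p[90:230,235:375,::-1],None,fx=4,fy=4,interpolation=cv2.INTER_CUBIC))
```

```text
10.3 [498.2915569  189.6488421  124.22980889] 60.539188665900845
(array([ 1.425e-01, -1.000e-03,  2.700e-03, -2.000e-04, -1.000e-04,
       -2.000e-04]), np.float64(71.24329049017692), np.float64(0.1102766480537091))
```

View pics/s8.png

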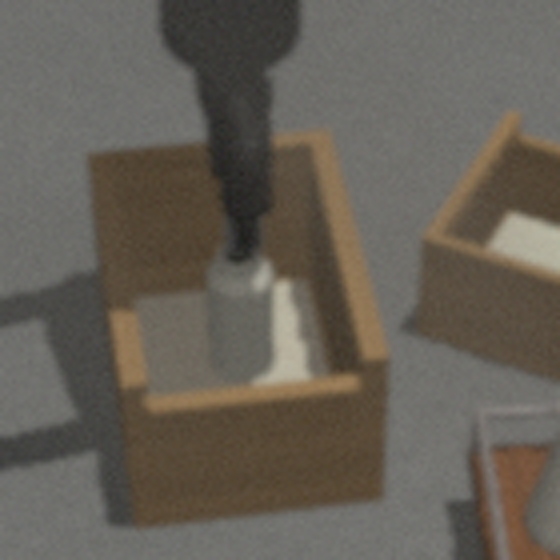

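The gripper is aligned over the vase at crop (240,270). Descending to the grasp.

{"fn": "apply_moves", "kwargs": {"steps": [[[0.02,-0.001,0.0027,0,0,0],[0.045,-0.001,0.0027,0,0,0],[0.07,-0.001,0.0027,0,0,0],[0.095,-0.001,0.0027,0,0,0],[0.118,-0.001,0.0027,0,0,0],[0.134,-0.001,0.0027,0,0,0],[0.142,-0.001,0.0027,0,0,0],[0.142,-0.001,0.0027,0,0,0]]]}}

```text
t: 11.02
position: [498.9, 191.3, 53.5]
tool_rot: [[-0.001, -0.998, -0.065], [-0.0, -0.065, 0.998], [-1.0, 0.001, -0.0]]
wrist_force: [-1.1, 0.6, 0.3]
gripper_width: 60.5
```

{"fn": "apply_moves", "kwargs": {"steps": [[[0,0,0,0,0,0],[0,0,0,0,0,0],[0,0,0,0,0,0],[0,0,0,0,0,0]]], "fingers": 1, "squeeze": 35}}

```text
t: 11.35
position: [499.3, 191.3, 54.2]
tool_rot: [[0.0, -0.998, -0.065], [-0.0, -0.065, 0.998], [-1.0, -0.0, -0.0]]
wrist_force: [-0.6, -0.6, 3.3]
gripper_width: 38.9
```

{"fn": "apply_moves", "kwargs": {"steps": [[[-0.004,0,0,0,0,0],[-0.02,0,0,0,0,0],[-0.045,0,0,0,0,0],[-0.07,0,0,0,0,0],[-0.07,0,0,0,0,0]]]}}

```text
t: 11.77
position: [500.4, 191.6, 91.9]
tool_rot: [[0.004, -0.998, -0.065], [0.0, -0.065, 0.998], [-1.0, -0.004, 0.0]]
wrist_force: [-0.3, 0.2, -0.7]
gripper_width: 39.2
```

Run:
```python
from h import *
st=ctrl.get_state(); print(st['t'],st['position'],st['gripper_width'],st['wrist_force'])
p,d=snapshot("side"); cv2.imwrite("pics/s9.png",cv2.resize(p[90:230,235:375,::-1],None,fx=4,fy=4,interpolation=cv2.INTER_CUBIC))
```

```text
11.7667 [500.35653887 191.61671807  91.93236221] 39.2049104616724 [-0.27174402  0.21158635 -0.69399431]
```

View pics/s9.png

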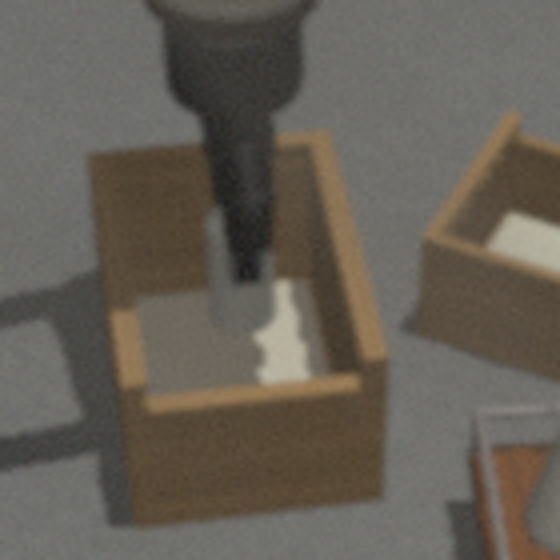

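The vase is lifted, upright, and the box hasn't moved. Raising it, then carrying over.

{"fn": "apply_moves", "kwargs": {"steps": [[[-0.03,0,0,0,0,0],[-0.08,0,0,0,0,0],[-0.14,0,0,0,0,0],[-0.2,0,0,0,0,0],[-0.24,0,0,0,0,0],[-0.256,0,0,0,0,0],[-0.256,0,0,0,0,0]]]}}

```text
t: 12.4
position: [500.0, 191.6, 219.5]
tool_rot: [[0.005, -0.998, -0.065], [0.001, -0.065, 0.998], [-1.0, -0.005, 0.0]]
wrist_force: [-0.7, -0.7, -2.6]
gripper_width: 39.3
```

Run:
```python
from h import *
st=ctrl.get_state(); print(st['t'],st['position'],st['gripper_width'])
print(mv([665.5,-98,220],93.8))
```

```text
12.4 [500.03412298 191.61615457 219.52356189] 39.26969232257311
(array([ 2.000e-04, -2.924e-01, -5.996e-01, -2.000e-04,  1.000e-04,
        7.000e-04]), np.float64(333.55164583235546), np.float64(0.2754770155390528))
```

{"fn": "apply_moves", "kwargs": {"steps": [[[0,-0.01,-0.02,0,0,0.0007],[0,-0.03,-0.06,0,0,0.0007],[0,-0.058,-0.12,0,0,0.0007],[0,-0.09,-0.185,0,0,0.0007],[0,-0.122,-0.25,0,0,0.0007],[0,-0.154,-0.315,0,0,0.0007],[0,-0.186,-0.38,0,0,0.0007],[0,-0.218,-0.445,0,0,0.0007],[0,-0.248,-0.505,0,0,0.0007],[0,-0.272,-0.555,0,0,0.0007],[0,-0.286,-0.585,0,0,0.0007],[0,-0.292,-0.6,0,0,0.0007]]]}}

```text
t: 13.4
position: [665.5, -101.1, 216.9]
tool_rot: [[-0.003, -0.998, -0.063], [0.001, -0.063, 0.998], [-1.0, 0.003, 0.001]]
wrist_force: [-0.4, -0.3, -1.0]
gripper_width: 38.8
```

{"fn": "apply_moves", "kwargs": {"steps": [[[0,0,0,0,0,0],[0,0,0,0,0,0],[0,0,0,0,0,0]]]}}

```text
t: 13.65
position: [665.0, -100.3, 216.0]
tool_rot: [[-0.005, -0.998, -0.064], [0.002, -0.064, 0.998], [-1.0, 0.005, 0.002]]
wrist_force: [-0.5, 0.6, -0.4]
gripper_width: 39.2
```

Run:
```python
from h import *
st=ctrl.get_state(); print(st['t'],st['position'],st['gripper_width'],st['tool_rot'])
print(mv([665.5,-98,110],93.8))
p,d=snapshot("side"); cv2.imwrite("pics/s10.png",cv2.resize(p[120:340,295:475,::-1],None,fx=2.7,fy=2.7,interpolation=cv2.INTER_CUBIC))
W=cloud("side",d); m=np.zeros(d.shape,bool); m[190:320,340:420]=1; P=W[m];
```

```text
13.65 [ 664.97715444 -100.27861399  215.97461243] 39.22613724036291 [[-0.0047753  -0.99795546 -0.06373461]
 [ 0.0016131  -0.06374294  0.99796505]
 [-0.9999873   0.00466277  0.00191419]]
(array([ 0.2119, -0.0023,  0.0041, -0.0004,  0.0003, -0.0007]), np.float64(106.00039589460542), np.float64(0.32339323043167395))
```

View pics/s10.png

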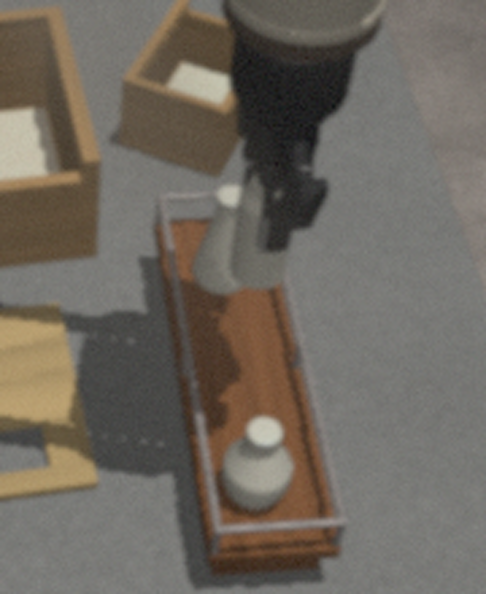

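The vase hangs upright over the stand at crop (265,240), still high. Lowering it in the gap.

{"fn": "apply_moves", "kwargs": {"steps": [[[0.01,-0.002,0.002,0,0,-0.0007],[0.035,-0.002,0.002,0,0,-0.0007],[0.065,-0.002,0.002,0,0,-0.0007],[0.1,-0.002,0.002,0,0,-0.0007],[0.135,-0.002,0.002,0,0,-0.0007],[0.17,-0.002,0.002,0,0,-0.0007],[0.195,-0.002,0.002,0,0,-0.0007],[0.212,-0.002,0.002,0,0,-0.0007],[0.222,-0.002,0.002,0,0,-0.0007],[0.224,-0.002,0.002,0,0,-0.0007],[0.224,-0.002,0.002,0,0,-0.0007]]]}}

```text
t: 14.62
position: [665.7, -98.8, 104.8]
tool_rot: [[0.001, -0.998, -0.064], [0.002, -0.064, 0.998], [-1.0, -0.001, 0.002]]
wrist_force: [0.1, 0.5, 0.0]
gripper_width: 38.8
```

Run:
```python
from h import *
st=ctrl.get_state(); print(st['t'],st['position'],st['gripper_width'],st['wrist_force'],st['tool_rot'][:,0])
p,d=snapshot("side"); cv2.imwrite("pics/s11.png",cv2.resize(p[170:340,335:475,::-1],None,fx=3.5,fy=3.5,interpolation=cv2.INTER_CUBIC))
```

```text
14.6167 [665.73667203 -98.80906681 104.82999822] 38.7836744887 [0.10774499 0.50533996 0.04500012] [ 8.26991645e-04  1.57554096e-03 -9.99998417e-01]
```

View pics/s11.png

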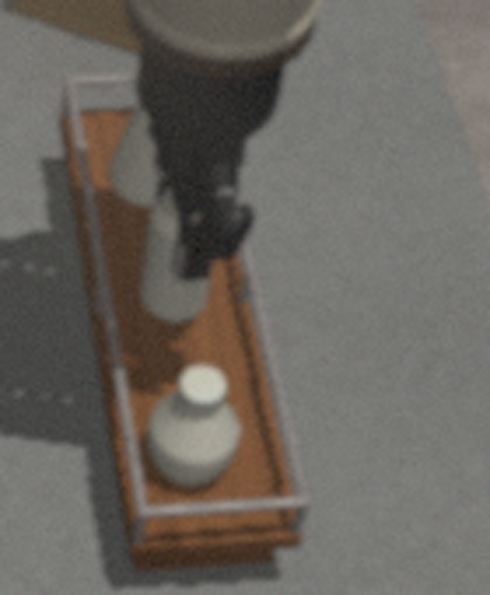

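{"fn": "apply_moves", "kwargs": {"steps": [[[0.006,0,0,0,0,0],[0.011,0,0,0,0,0],[0.015,0,0,0,0,0],[0.017,0,0,0,0,0],[0.0175,0,0,0,0,0]]]}}

```text
t: 15.08
position: [665.8, -98.9, 96.3]
tool_rot: [[0.001, -0.998, -0.064], [0.001, -0.064, 0.998], [-1.0, -0.001, 0.001]]
wrist_force: [-1.2, 0.2, -1.2]
gripper_width: 38.9
```

{"fn": "apply_moves", "kwargs": {"steps": [[[0.0015,0,0,0,0,0],[0.003,0,0,0,0,0],[0.003,0,0,0,0,0]]]}}

```text
t: 15.33
position: [665.8, -98.8, 94.6]
tool_rot: [[0.001, -0.998, -0.064], [0.002, -0.064, 0.998], [-1.0, -0.001, 0.001]]
wrist_force: [0.2, 0.6, -1.5]
gripper_width: 39.1
```

{"fn": "apply_moves", "kwargs": {"steps": [[[0.001,0,0,0,0,0],[0.002,0,0,0,0,0],[0.002,0,0,0,0,0]]]}}

```text
t: 15.58
position: [666.1, -98.9, 94.1]
tool_rot: [[0.002, -0.998, -0.064], [0.001, -0.064, 0.998], [-1.0, -0.002, 0.001]]
wrist_force: [-0.4, -0.1, 3.0]
gripper_width: 39.3
```

It has made contact: 3 N upward, and the descent stalled at 94.1 as predicted. Releasing.

{"fn": "apply_moves", "kwargs": {"steps": [[[0,0,0,0,0,0],[0,0,0,0,0,0],[0,0,0,0,0,0],[0,0,0,0,0,0]]], "fingers": 0.32}}

```text
t: 15.92
position: [666.0, -98.9, 94.1]
tool_rot: [[0.002, -0.998, -0.064], [0.001, -0.064, 0.998], [-1.0, -0.002, 0.001]]
wrist_force: [-0.1, -0.9, 0.1]
gripper_width: 58.0
```

Run:
```python
from h import *
st=ctrl.get_state(); print(st['t'],st['position'],st['gripper_width'],st['wrist_force'],st['tool_rot'][:,0])
p,d=snapshot("side"); cv2.imwrite("pics/s12.png",cv2.resize(p[170:340,335:475,::-1],None,fx=3.5,fy=3.5,interpolation=cv2.INTER_CUBIC))
```

```text
15.9167 [666.02031858 -98.89133405  94.05515406] 57.991269540437315 [-0.10284617 -0.92130429  0.09290506] [ 0.00172421  0.00133464 -0.99999762]
```

View pics/s12.png

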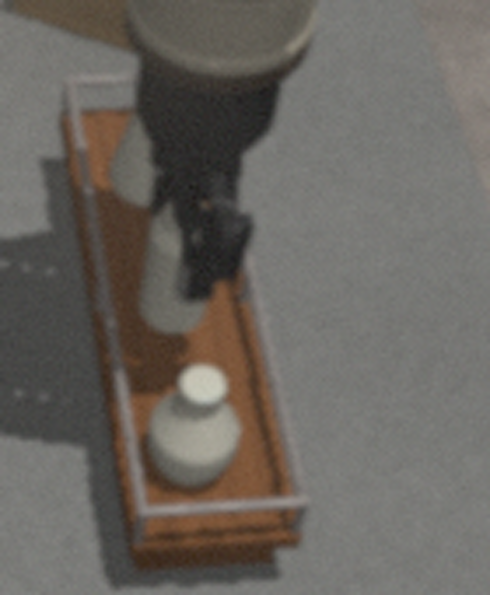

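The vase stands upright at crop (175,280), released. Backing straight up and away.

{"fn": "apply_moves", "kwargs": {"steps": [[[-0.02,0,0,0,0,0],[-0.06,0,0,0,0,0],[-0.11,0,0,0,0,0],[-0.17,0,0,0,0,0],[-0.24,0,0,0,0,0],[-0.3,0.05,0,0,0,0],[-0.34,0.12,0,0,0,0],[-0.35,0.2,0,0,0,0],[-0.35,0.28,0,0,0,0],[-0.35,0.36,0,0,0,0],[-0.35,0.42,0,0,0,0],[-0.35,0.42,0,0,0,0]]]}}

```text
t: 16.97
position: [452.3, -112.5, 270.4]
tool_rot: [[0.003, -0.998, -0.063], [0.0, -0.063, 0.998], [-1.0, -0.003, -0.0]]
wrist_force: [0.1, 0.5, 0.5]
gripper_width: 58.5
```

Run:
```python
from h import *
st=ctrl.get_state(); print(st['t'],st['position'])
for n in("side","top"):
    p,d=snapshot(n); cv2.imwrite(f"pics/{n}13.png",p[:,:,::-1]); np.save(n+"13d.npy",d); np.save(n+"13p.npy",p)
p=np.load("side13p.npy"); cv2.imwrite("pics/s13c.png",cv2.resize(p[170:340,335:475,::-1],None,fx=3.5,fy=3.5,interpolation=cv2.INTER_CUBIC))
```

```text
16.9667 [ 452.26323677 -112.492414    270.43869079]
```

View pics/top13.png

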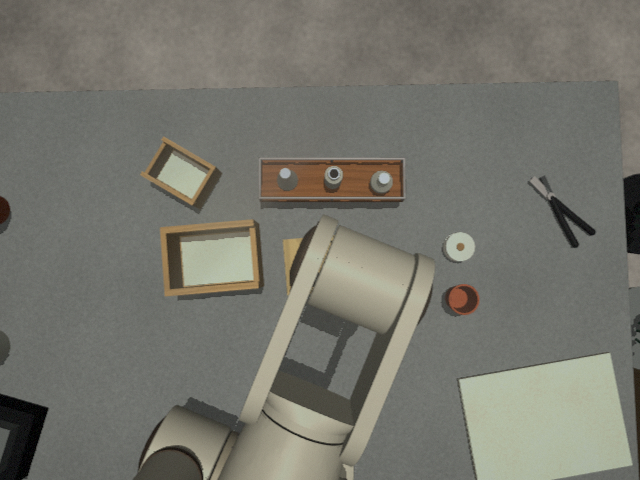

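View pics/s13c.png

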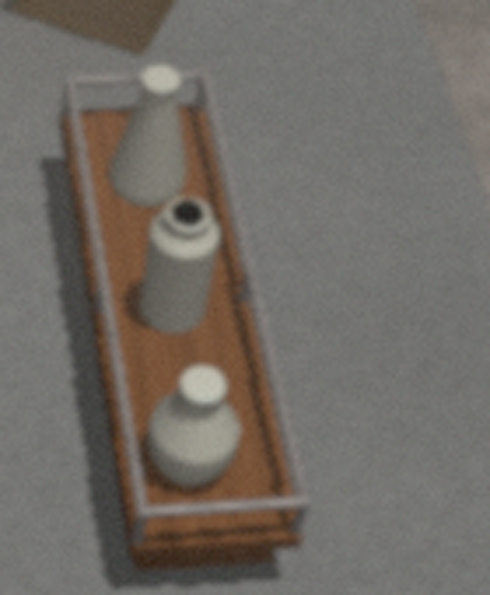

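The vase stands upright between the two others (top pixel 333,177). I'll do a numeric check, then hand in.

Run:
```python
from h import *
c=camera_model("top")
a=cloud("top",np.load("top_d.npy")); b=cloud("top",np.load("top13d.npy"))
def R(W,a_,lo,hi):
    x,y,u,v=a_; m=np.zeros((480,640),bool); m[y:v,x:u]=1; m&=(W[...,2]>lo)&(W[...,2]<hi); return m
for n,bx,lo,hi in(("box",(150,212,270,305),114,125),("cone",(270,160,305,196),70,160),("gourd",(368,165,398,196),60,150),("reel",(440,228,480,265),20,45),("pot",(440,280,485,320),50,80)):
    print(n,[np.round(W[R(W,bx,lo,hi)][:,:2].mean(0),1) if n!="box" else np.round(rect(W,R(W,bx,lo,hi))[0]+(rect(W,R(W,bx,lo,hi))[2],),1) for W in(a,b)])
t=np.linspace(0,2*np.pi,60)
s=np.load("side13p.npy")[:,:,::-1]; o=cv2.resize(s[210:280,350:420],None,fx=8,fy=8,interpolation=cv2.INTER_CUBIC)
for r,h,col in((13,138,(0,0,255)),(20,122,(0,255,0)),(20,50,(255,0,0))):
    q=proj("side",np.c_[666+r*np.cos(t),-98.9+r*np.sin(t),0*t+h]); q=((q-[350,210])*8+4).astype(int); cv2.polylines(o,[q],True,col,1)
cv2.imwrite("pics/ov3.png",o)
```

```text
box [array([494.1, 172.9,   3.8]), array([494. , 172.8,   3.8])]
cone [array([661.3,   3.1]), array([661.4,   3.3])]
gourd [array([ 651.6, -202.5]), array([ 651.5, -202.4])]
reel [array([ 508.9, -389.9]), array([ 508.9, -389.8])]
pot [array([ 388.9, -388.4]), array([ 389.1, -388.4])]
```

View pics/ov3.png

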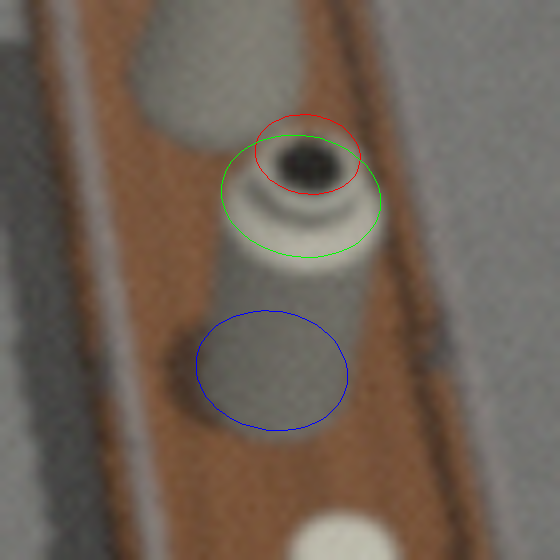

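Run:
```python
from bench import ctrl
print(ctrl.job_done(), ctrl.get_state()['t'])
```

```text
the job is handed in; nothing more can be done
the job is handed in; nothing more can be done
```

The job is done and handed in, at about 17 s on the clock.

**What I did:** I hooked the lid by its slot and drew it about 78 mm. Then I pinched its front strip, drew it level out of the grooves, and laid it on the counter. I released the lid with the fingertips 0.8 mm above the counter, so it may have settled the last 3 mm or so. The vase was lifted out, carried over the rail and lowered until it touched, with 3 N measured, before I released it.

**Last checks:**
- **Forces:** the wrist force readings stayed within about 3.5 N; I read them at the end of each move, not continuously.
- **Vase:** it stands upright at about (666, -99), with roughly 60 mm clear to each neighbouring vase. The side-view overlay was shifted by 1–2 pixels (about 2–3 mm), evenly from foot to neck, so I took it as camera calibration and not lean.
- **Everything else:** the box, both other vases, the reel and the pot are within 0.2 mm of where they started.
- **Lid:** it was seen flat on the counter after release. The arm partly hid it in the final top picture, and I did not re-measure it then. My one numeric fit of its outline was spoilt by noise in the depth data, so lying flat rests on the picture and its top height (about 9 mm).

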